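Ready the ultrasonic cleaner: shut its drain and hang the basket in the tank

TASK

The clinic's small ultrasonic cleaner has been drained; get it ready to be refilled. Turn the red drain-valve lever fully shut, across the pipe, and hang the wire basket of ear specula inside the tank by its own hook over the front rim (the control-panel side), so that it hangs straight and upright off the tank floor with both specula still in it. Leave the vial and the dropper bottle where they stand.

Things in the scene. Friction and masses are not known exactly. Their poses are not given: they have to be found in the camera images.
- cleaner: Ultrasonic cleaner, fixed: white box 176 (x) x 250 (y) x 136 high, origin at the centre of its underside, on the desk. x runs from the front panel to the back, y to the side with the drain valve, z up. Open steel tank in its top, inside 124 (x) x 200 (y), centred, floor 50 above the desk. Fixed dials stick 16 out of the front panel.
- rim_front (a point): Middle of the top edge of the tank's front rim, 64.5 in front of the tank's centre, 150 above the desk; the rim runs along y. The rim is an upright steel lip 5 thick that stands 14 proud of the housing top; a flat ledge 21 wide lies outside it. Axes = the cleaner's.
- drain_valve (a joint): Ball-valve lever of the drain, on a vertical axis: 0 = open (lever in line with the pipe, pointing along the cleaner's +y, away from the box), 1.571 = shut stop (lever across the pipe, pointing along the cleaner's -x, to the front); grows anticlockwise seen from above. Stays where it is left (friction 0.1 N m, some 2 N at the sleeve).
- valve_axis (a point): Point on the lever's turning axis, 66 above the desk, at mid-height of the red sleeve; on the cleaner's +y side, 80 out from its side wall. Pipe, brass valve and hose barb run along y below the lever, to 57 beyond this point; apart from the stem all is lower than 50.
- lever_grip (a point): Middle of the lever's red sleeve, 50 from the turning axis. Sleeve 46 long, 13.5 wide, 12 high (60 to 72 above the desk); its end is 70 from the axis. Its y axis points along the lever, away from the turning axis.
- handle_grip (a point): Middle of the blue plastic grip on top of the basket's upright handle: 12 thick (x), 24 wide (y), 50 high (z). It is 142 above the basket's underside; grip top 165, grip foot 115, bare strap below. Axes = the basket's: x from the handle towards the cup, y along the cup, z up.
- hook_saddle (a point): Middle of the underside of the hook's bridge, the spot that rests on a rim: from handle_grip -7.5 in x, 0 in y, -50 in z. The hook is on the handle's outer (-x) side, opens downwards, 22 wide: gap 12 between handle strap and tongue, tongue tip 11 lower than this point and flared outwards, reaching 12 from this point in -x. Axes = the basket's.
- cup_mid (a point): Centre of the wire cup of the loose basket (0.13 to 0.21 kg): cup 50 (x) x 80 (y) x 45 high, open on top, this point 22.5 above its underside and 34 in +x from hook_saddle. The handle, a flat steel strap 22 wide and 3 thick, rises from the middle of its -x side. Axes = the basket's.
- drip_tray: Fixed aluminium tray 120 (x) x 150 (y) x 20 high on rubber feet, on which the basket stands at the start; its inner floor is 11 above the desk, walls 3 thick; origin at the centre of its underside. A printer 0.37 m high stands to its left, at y above 0.48.
- speculum_a_mid (a point): Centre of an ear speculum: loose stainless cone 34 long, 21 across at its wide end, 14 g, at the start upright in the basket; it may topple within the cup.
- speculum_b_mid (a point): Centre of the second ear speculum, like the first.
- vial_green: White vial with a green cap, 24 across, 56 high, loose bystander; origin at the centre of its underside.
- dropper_bottle: Amber dropper bottle with a black dropper, 34 across, 102 high, loose bystander; origin at the centre of its underside.
Mind the look-alikes: they are no part of the job. Leave any purple look-alike of the part that bears handle_grip alone.

How it is judged:
By the outcome, as a careful person would: the job done as asked, in the order asked, and still so for the second after the job is handed in, with the robot touching nothing.
It also fails if it takes over 61 s, if anything falls off the work surface, if the arm or the gripper's body presses on something with over 40 N, if the wrist force passes 120 N, or if a joint passes its speed limit or range.

ROBOT

A 7-joint arm with a two-finger parallel gripper is mounted at the origin on a cart in front of the work surface, level with it; the furniture and walls round the work are solid. World frame = base frame: x ahead of the robot, y to its left, z up, the work surface at z = 0. Lengths are in m, angles in rad, forces in N, time in s.
With the tool pointing down it reaches from about 0.35 to 0.9 m from the base axis. Payload 8.1 kg.
Tool frame: the origin (TCP) lies on the centre line of the jaws, within the pads' length; the fingertips stand arm.tips_ahead ahead of it and the grasp point (between the pads) lies 8 mm behind it (arm.tips_ahead is the distance from the TCP to the fingertips, in m); z points along the fingers, y is the direction in which the jaws open and shut (so a half turn about z gives the same grasp; the last joint's range is limited). The gripper opens to 92 mm and grips with 3 to 60 N. Pads are 19 mm wide; open, the fingers measure 130 mm over their backs; the gripper's body (75 mm by 190 mm) begins 47 mm behind the grasp point.
Start: joints at [1.239, 0.434, 0.025, 1.573, -0.012, 1.134, -0.075], TCP at [0.142, -0.609, 0.238] pointing down, gripper open.
Joint ranges: [-2.62, 2.62], [-0.44, 2.09], [-1.27, 1.32], [0.08, 2.57], [-1.32, 4.46], [0.12, 2], [-2.74, 2.74]. Speed limits (rad/s): [2.22, 2.22, 3.01, 3.01, 3.14, 3.14, 3.14].

INTERFACE

Orientations are given as a rotation vector (axis times angle).
In Python, from cell import arm gives the robot as it stands. The module is installed in compiled form; this text tells all that it offers.
- The arm moves only by the tool jog_arm, never from a script. Its argument "moves" is a list of rows, each an object with "twist": the turn, a rotation vector about the tool's x, y, z in units of 10 degrees (1.0 is 10 degrees), a list of three; "xyz": the shift along the tool's x, y, z in units of 60 mm (1.0 is 60 mm), a list of three; "grip": the closure, from -1 (fully open) to 1 (shut). A call has 1 to 5 rows; each row is the pose to reach, as a shift and turn from the pose commanded when the call began, along the tool's axes at that moment; what a row does not reach only later rows make up. A row lasts 1/8 s, in which the tool goes at most 62.5 mm and 10.7 degrees, less where a joint would pass 70% of its speed; a pose out of reach is approached as far as the arm can. A call with a gripper value outside its range is refused whole. The fingers move at their own pace and stop on an object; "force" is the grip in N (left out, the last holds). Time passes only in rows, so rows that repeat a pose let the fingers close. It gives the time, the measured TCP pose, the force and the opening at its end, in the units of the state.
- arm.observe(): the state, without advancing time (a new reading comes with each control period).
- arm.get_image(name): name is "scene" or "top"; returns the picture (480x640x3 uint8, blue, green, red); there is no depth.
- arm.camera_params(name): a dict with "mtx" (3x3 intrinsics, pixels), "T" (4x4, takes a point from camera to world coordinates). Camera axes: x right, y down, z forward; pixel columns grow to the right and rows downward; lengths in m; the calibration is good to about 2 mm. A picture is of the moment at which its call begins. camera_params takes no time and is no camera call.
- arm.sign_off(): hands the job in, once; it reports no verdict.
The state is a dict: "clock": time; "joints": joint angles; "dq": joint speeds; "joint_efforts": joint torques, N m; "position": TCP position; "ee_rot": TCP orientation; "force": force on the tool from outside, world axes, zero at the start; "ft_torque": the same for the moment, N m; "width": opening from 0.0 (shut) to 1.0 (fully open).
Only numpy, scipy, OpenCV 4.12 (cv2) and the standard library are available. Lean on these libraries where they do the work, as an engineer would, in place of code of your own. Each camera call takes 0.05 s, during which the arm holds its last target. There are 200 camera calls.

## Working session

There is one attempt and no reset: what is moved stays moved. The work goes in short steps, Python scripts to look and compute and a tool call to move; the robot and the scene stay as the last step left them, time stands still between calls to the robot, and variables do not carry over. Pictures are saved under pics/ and viewed, about 8 in all and at most 12, crops included, and the job is handed in when it is done.

Besides the shell and the picture viewer there is one more tool, called after ">>>" as name(argument=value, ...), one argument or row to a line, values as JSON. jog_arm: Moves the arm, as the interface text tells. Its arguments: {"type":"object","properties":{"moves":{"type":"array","items":{"type":"object","properties":{"twist":{"type":"array","items":{"type":"number"}},"xyz":{"type":"array","items":{"type":"number"}},"grip":{"type":"number"}}}},"force":{"type":"number"}},"required":["moves"]}

```bash
mkdir -p pics; python3 - <<'E'
from cell import arm
import cv2
s=arm.observe(); print(s, arm.tips_ahead)
for n in("scene","top"):
    cv2.imwrite(f"pics/{n}0.png",arm.get_image(n)); p=arm.camera_params(n); print(n,p["mtx"].round(1).tolist(),p["T"].round(4).tolist())
E
```

```text
{'clock': 0.0, 'joints': array([ 1.2394339 ,  0.43523242,  0.02498403,  1.57408543, -0.01158565,
        1.13401457, -0.07508874]), 'dq': array([-1.42611787e-04, -2.30386814e-03,  3.69201676e-06, -2.72261688e-04,
       -1.28981314e-03,  1.01602677e-04,  2.61251873e-03]), 'joint_efforts': array([-3.44442060e-04, -6.67846942e+01,  9.85129885e-01, -3.14457536e+01,
       -6.05356484e-02,  4.29572293e-02,  2.06328800e-04]), 'position': array([ 0.14155536, -0.60825065,  0.23694375]), 'ee_rot': array([-3.11952768e+00, -3.58281066e-01,  5.37392275e-04]), 'force': array([-0.11181051, -0.8679365 ,  0.7865742 ]), 'ft_torque': array([ 0.01259781, -0.00479202, -0.00207477]), 'width': 0.9984276275519851} 0.011
scene [[511.8, 0.0, 318.9], [0.0, 511.8, 243.9], [0.0, 0.0, 1.0]] [[-0.8042, -0.4304, 0.4098, -0.0198], [-0.5942, 0.5947, -0.5415, 0.6166], [-0.0106, -0.679, -0.7341, 0.9767], [0.0, 0.0, 0.0, 1.0]]
top [[452.6, 0.0, 316.7], [0.0, 452.6, 238.8], [0.0, 0.0, 1.0]] [[0.0168, -0.999, 0.0405, 0.4206], [-0.9997, -0.0175, -0.0168, -0.0259], [0.0175, -0.0402, -0.999, 1.1961], [0.0, 0.0, 0.0, 1.0]]
```

View pics/scene0.png

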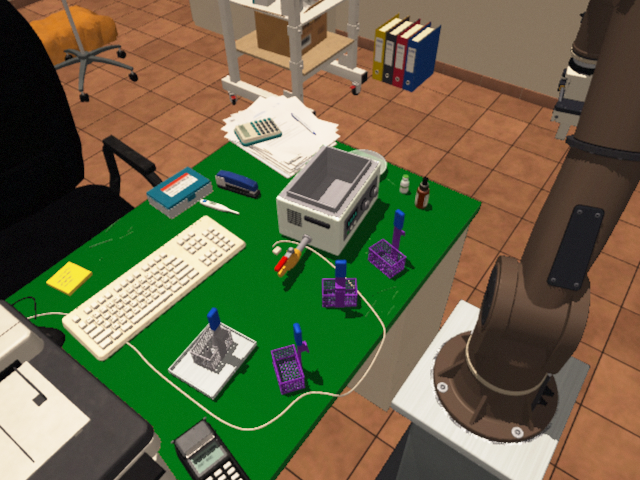

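View pics/top0.png

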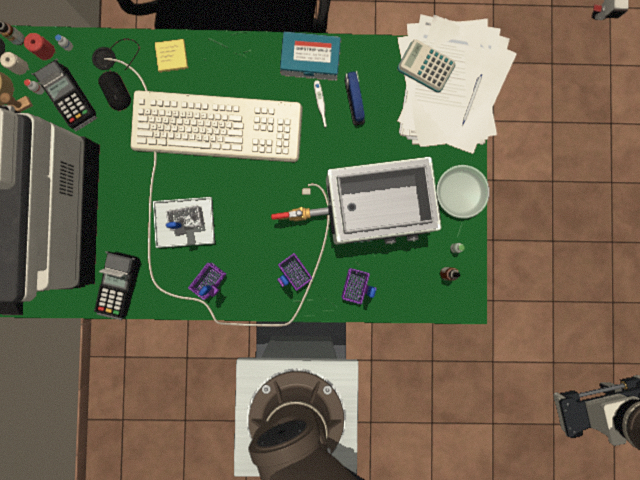

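```bash
cat > h.py <<'E'
import numpy as np,cv2
from cell import arm
def ray(n,u,v):
    p=arm.camera_params(n);T=p["T"]
    return T[:3,3],T[:3,:3]@np.linalg.solve(p["mtx"],[u,v,1.])
def onz(n,u,v,z):
    o,d=ray(n,u,v); return o+d*(z-o[2])/d[2]
def tri(a,b):
    (o1,d1),(o2,d2)=ray("scene",*a),ray("top",*b)
    s=np.linalg.lstsq(np.c_[d1,-d2],o2-o1,rcond=None)[0]
    p,q=o1+d1*s[0],o2+d2*s[1]; return (p+q)/2,np.linalg.norm(p-q)
def pix(n,P):
    p=arm.camera_params(n); c=p["mtx"]@(np.linalg.inv(p["T"])@np.r_[P,1])[:3]; return c[:2]/c[2]
def mask(im,col):
    b,g,r=[im[...,i].astype(int) for i in range(3)]
    return ((b>90)&(b>2*r)&(b>1.5*g) if col=="blue" else (r>110)&(r>2.5*g)&(r>2.5*b)).astype(np.uint8)
E
python3 - <<'E'
from h import *
for n in("scene","top"):
    im=cv2.imread(f"pics/{n}0.png")
    for c in("blue","red"):
        k,l,st,ce=cv2.connectedComponentsWithStats(mask(im,c))
        for i in range(1,k):
            if st[i,4]>15:print(n,c,st[i],ce[i].round(1))
s,t=cv2.imread("pics/scene0.png"),cv2.imread("pics/top0.png")
r=lambda a,w,h:cv2.resize(a,(w,h),interpolation=cv2.INTER_CUBIC)
A=r(t[190:255,150:225],460,400) 
B=r(s[300:400,165:265],400,400)
C=r(t[150:250,265:445],860,478)
cv2.imwrite("pics/c1.png",np.hstack([r(A,400,347),B[:347]]))
cv2.imwrite("pics/c2.png",np.vstack([r(t[150:250,265:445],720,400),np.zeros((0,720,3),np.uint8)]))
D=np.zeros((600,800,3),np.uint8)
D[:260,:300]=r(t[190:255,150:225],300,260); D[:260,300:600]=r(s[300:400,165:265],300,300)[:260]
D[265:600,:600]=r(t[150:250,265:445],600,335)
cv2.imwrite("pics/D.png",D)
E
```

```text
scene blue [217 171  39  16 212] [236.9 177.7]
scene blue [394 209  10  20 119] [398.3 218.2]
scene blue [335 260  12  17 123] [339.9 266.4]
scene blue [207 308  10  20  79] [211.4 314.9]
scene blue [293 323   8  21  88] [296.6 330.5]
scene red [161 173  26  17  47] [173.7 181.5]
scene red [275 256  13  16  96] [280.7 263.2]
top blue [349  73   8   8  25] [353.1  76.2]
top blue [350  82  13  26 156] [355.9  95.6]
top blue [360 108   4   9  25] [361.4 112.2]
top blue [167 222   9   5  39] [171.1 224.2]
top blue [280 275   8  10  48] [283.8 279.5]
top blue [199 286   8  10  48] [202.8 290.2]
top blue [369 287   7  10  47] [372.  291.7]
top red [594   6   7   5  25] [597.5   7.6]
top red [25 34  7  7 16] [28.1 36.7]
top red [296  42  35   5  68] [312.4  43.8]
top red [272 212  17   7  84] [280.1 215.3]
top red [ 98 307   6   4  20] [100.6 308.2]
```

View pics/D.png

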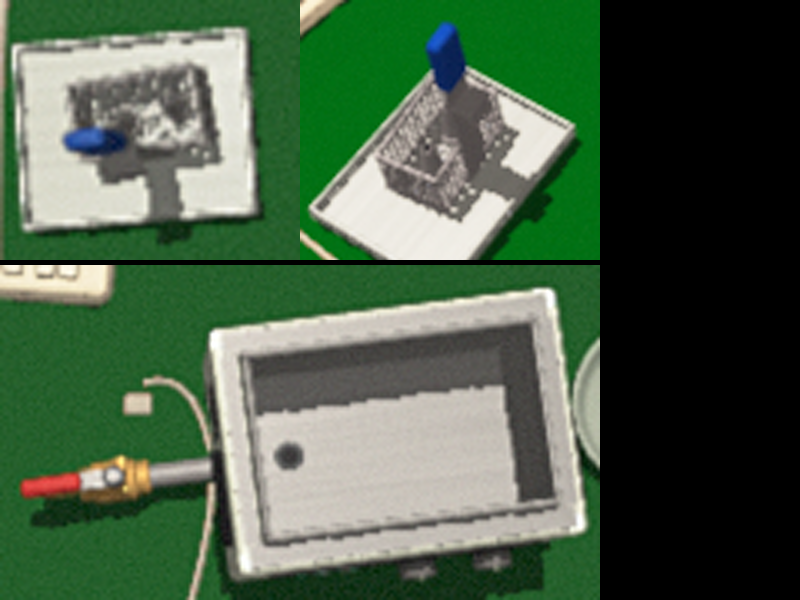

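The tray and basket show at (185,220) in the top view, handle on the robot side, grip at about (173,225). The cleaner's front faces the robot, and the red lever at (280,215) points to +y. Next I turn these pixels into positions.

```bash
python3 - <<'E'
from h import *
k=600/180
L=lambda u,v:(265+u/k-.35,150+(v-265)/3.35-.35)
H=[onz("top",*L(u,v),.136)[:2] for u,v in((212,333),(553,290),(586,530),(240,577))]
H=np.array(H); print("housing",H.round(4).tolist(), "edges",[round(float(np.linalg.norm(H[i]-H[(i+1)%4])),4) for i in range(4)])
c=H.mean(0); 
ys=(H[0]-H[1])+(H[3]-H[2]); xs=(H[0]-H[3])+(H[1]-H[2])
yawa=np.arctan2(-ys[0],ys[1]); yawb=np.arctan2(xs[1],xs[0]); print("c",c,"yaw",np.degrees([yawa,yawb]))
# rim inner corners z .15
R=np.array([onz("top",*L(u,v),.15)[:2] for u,v in((240,356),(533,322),(557,505),(266,543))]); print("rim in",R.mean(0),[round(float(np.linalg.norm(R[i]-R[(i+1)%4])),4) for i in range(4)], np.degrees([np.arctan2(*(-1,1)*(R[0]-R[1])),np.arctan2(*(-1,1)*(R[3]-R[2]))]))
y=(yawa*2+yawb)/3; ex=np.array([np.cos(y),np.sin(y)]);ey=np.array([-ex[1],ex[0]])
print("rim_front",c-.0645*ex,"valve axis?",c+(.125+.08)*ey,"lever grip",c+.255*ey)
# red lever
print("sleeve top",onz("top",280.1,215.3,.070),"tri",tri((280.7,263.2),(280.1,215.3)))
print("stem",onz("top",*L(112,476),.072),"sleeve ends",onz("top",*L(22,488),.066),onz("top",*L(80,482),.066))
M=lambda u,v:(150+u/4-.4,190+v/4-.4)
print("grip top",onz("top",171,224.2,.176),"foot",onz("top",176.6,225.5,.126),"tri",tri((211.5,309.5),(171,224.2)), "trimid",tri((212,318.5),(173.7,224.8)))
C=np.array([onz("top",*M(u,v),.056)[:2] for u,v in((68,85),(205,65),(217,160))]);print("cup",C.round(4).tolist(),np.linalg.norm(C[0]-C[1]))
T=np.array([onz("top",*M(u,v),.02)[:2] for u,v in((12,45),(246,28),(259,215),(24,230))]);print("tray",T.mean(0),T.round(3).tolist())
E
```

```text
housing [[0.6268, -0.0682], [0.6624, -0.3105], [0.4925, -0.3351], [0.4552, -0.0906]] edges [0.2449, 0.1716, 0.2473, 0.1731]
c [ 0.55923527 -0.20109317] yaw [8.51719841 7.83654897]
rim in [ 0.55799649 -0.19957138] [0.2072, 0.129, 0.2053, 0.1314] [7.75807642 8.41642392]
rim_front [ 0.49540928 -0.21039335] valve axis? [0.52967653 0.00176462] lever grip [0.52246709 0.05124213]
sleeve top [0.52343093 0.04744547 0.07      ] tri (array([0.52368349, 0.04762603, 0.06739357]), np.float64(3.598007563300295e-05))
stem [0.53073314 0.00231438 0.072     ] sleeve ends [0.52109033 0.06975491 0.066     ] [0.52638176 0.02638644 0.066     ]
grip top [0.48920288 0.28487838 0.176     ] foot [0.48973194 0.28689792 0.126     ] tri (array([0.4894952 , 0.28439454, 0.17899737]), np.float64(0.0012708612519887815)) trimid (array([0.49069398, 0.28717384, 0.15116886]), np.float64(0.002814761509482587))
cup [[0.5307, 0.3334], [0.5449, 0.2481], [0.4852, 0.239]] 0.08652922023256872
tray [0.50617395 0.30050537] [[0.559, 0.382], [0.573, 0.231], [0.452, 0.219], [0.44, 0.37]]
```

```bash
cat >> h.py <<'E'
from scipy.spatial.transform import Rotation as Ro
def go(*targets):
    s=arm.observe();R=Ro.from_rotvec(s["ee_rot"]);p=s["position"]
    print("pos",p.round(4),"yaw",np.degrees(np.arctan2(*R.as_matrix()[1::-1,0])).round(1),"F",s["force"].round(1),"w",round(s["width"],3),"t",s["clock"],"j",s["joints"].round(2))
    for x,y,z,yaw in targets:
        Rt=Ro.from_euler("z",yaw,degrees=True)*Ro.from_rotvec([np.pi,0,0])
        print("xyz",(R.inv().apply(np.array([x,y,z])-p)/.06).round(3),"twist",(np.degrees((R.inv()*Rt).as_rotvec())/10).round(2))
E
python3 -c "
from h import *
go((.35,-.28,.26,60),(.563,.057,.24,98.2))"
```

```text
pos [ 0.1416 -0.6083  0.237 ] yaw 13.1 F [ 0.  -0.5  0.2] w 0.996 t 0.1 j [ 1.24  0.44  0.03  1.57 -0.01  1.13 -0.08]
xyz [ 4.624 -4.542 -0.377] twist [-0.01 -0.   -4.69]
xyz [ 9.355 -9.207 -0.038] twist [-0.01 -0.01 -8.51]
```

>>> jog_arm(
  moves=[
    {"xyz":[0.92,-0.9,-0.08],"twist":[0,0,-0.94],"grip":1},
    {"xyz":[1.85,-1.8,-0.15],"twist":[0,0,-1.88],"grip":1},
    {"xyz":[2.77,-2.7,-0.23],"twist":[0,0,-2.8],"grip":1},
    {"xyz":[3.7,-3.6,-0.3],"twist":[0,0,-3.75],"grip":1},
    {"xyz":[4.62,-4.54,-0.38],"twist":[0,0,-4.7],"grip":1},
  ],
  force=20,
)

```text
clock: 0.72
position: [0.3101, -0.3437, 0.256]
ee_rot: [2.715, 1.581, -0.0]
force: [1.4, -0.8, -0.1]
width: 0.505
```

```bash
python3 -c "
from h import *
go((.563,.057,.24,98.2))"
```

```text
pos [ 0.3101 -0.3437  0.256 ] yaw 60.4 F [ 1.4 -0.8 -0.1] w 0.505 t 0.725 j [ 0.96  0.17 -0.28  1.9   0.05  1.07  0.15]
xyz [7.889 0.368 0.266] twist [-0.    0.   -3.78]
```

>>> jog_arm(
  moves=[
    {"xyz":[0.9,0.05,0],"twist":[0,0,-0.8],"grip":1},
    {"xyz":[1.8,0.1,0],"twist":[0,0,-1.6],"grip":1},
    {"xyz":[2.7,0.15,0],"twist":[0,0,-2.4],"grip":1},
    {"xyz":[3.6,0.18,0],"twist":[0,0,-3.2],"grip":1},
    {"xyz":[4.5,0.2,0],"twist":[0,0,-3.8],"grip":1},
  ],
)

```text
clock: 1.35
position: [0.4549, -0.1161, 0.2559]
ee_rot: [2.055, 2.376, -0.0]
force: [-0.3, -1.3, 0.3]
width: 0.009
```

```bash
python3 -c "
from h import *
go((.563,.057,.24,98.2))"
```

```text
pos [ 0.4549 -0.1161  0.2559] yaw 98.3 F [-0.3 -1.3  0.3] w 0.009 t 1.35 j [ 0.61  0.22 -0.56  1.87  0.13  1.09  0.15]
xyz [2.595 2.2   0.265] twist [-0.    0.    0.01]
```

>>> jog_arm(
  moves=[
    {"xyz":[0.65,0.55,0.07],"grip":1},
    {"xyz":[1.3,1.1,0.13],"grip":1},
    {"xyz":[1.95,1.65,0.2],"grip":1},
    {"xyz":[2.6,2.2,0.26],"grip":1},
    {"xyz":[2.6,2.2,0.26],"grip":1},
  ],
)

```text
invalid input at $.moves[0]: expected keys twist, xyz, grip
```

```bash
python3 -c "
from h import *
import cv2
cv2.imwrite('pics/s2.png',cv2.resize(arm.get_image('scene')[150:330,200:440],(800,600)))
go((.563,.057,.067,98.2))"
```

```text
pos [ 0.4582 -0.1088  0.2565] yaw 99.0 F [ 3.8  6.3 -0. ] w 0.0 t 1.4 j [ 0.6   0.22 -0.57  1.87  0.13  1.08  0.15]
xyz [2.447 2.146 3.173] twist [ 0.02 -0.02  0.08]
```

View pics/s2.png

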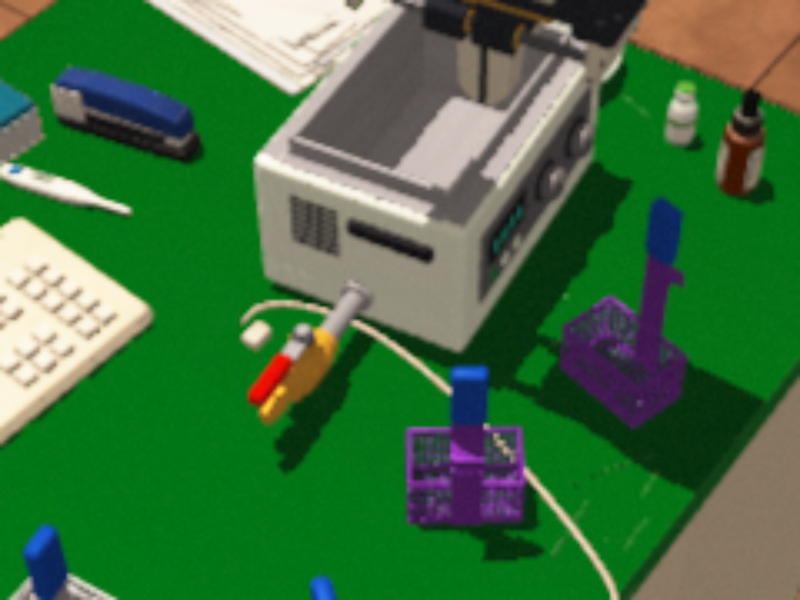

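```bash
python3 -c "
from h import *
print('purple',tri((339.9,264.),(283.8,279.5)),tri((398.3,216),(372,291.7)))
go((.563,.057,.24,98.2),(.563,.057,.067,98.2))"
```

```text
purple (array([0.36851534, 0.03062419, 0.15496397]), np.float64(0.0004897910753300065)) (array([ 0.34423677, -0.17243509,  0.15005845]), np.float64(0.002373587885813526))
pos [ 0.4582 -0.1088  0.2565] yaw 99.0 F [ 3.8  6.3 -0. ] w 0.0 t 1.4 j [ 0.6   0.22 -0.57  1.87  0.13  1.08  0.15]
xyz [2.456 2.156 0.29 ] twist [ 0.02 -0.02  0.08]
xyz [2.447 2.146 3.173] twist [ 0.02 -0.02  0.08]
```

>>> jog_arm(
  moves=[
    {"xyz":[0.61,0.54,0.07],"twist":[0,0,0],"grip":1},
    {"xyz":[1.22,1.07,0.13],"twist":[0,0,0],"grip":1},
    {"xyz":[1.83,1.6,0.2],"twist":[0,0,0],"grip":1},
    {"xyz":[2.45,2.15,0.26],"twist":[0,0,0],"grip":1},
    {"xyz":[2.45,2.15,0.26],"twist":[0,0,0],"grip":1},
  ],
)

```text
clock: 2.02
position: [0.562, 0.0502, 0.2397]
ee_rot: [-2.051, -2.377, -0.002]
force: [0.5, 0.2, -0.1]
width: 0.003
```

```bash
python3 -c "
from h import *
go((.563,.057,.067,98.2))"
```

```text
pos [0.562  0.0502 0.2397] yaw 98.4 F [ 0.5  0.2 -0.1] w 0.003 t 2.025 j [ 0.25  0.4  -0.6   1.68  0.24  1.13 -0.27]
xyz [0.101 0.034 2.878] twist [-0.   -0.02  0.02]
```

>>> jog_arm(
  moves=[
    {"xyz":[0.05,0.03,0.8],"twist":[0,0,0],"grip":1},
    {"xyz":[0.05,0.03,1.6],"twist":[0,0,0],"grip":1},
    {"xyz":[0.05,0.03,2.3],"twist":[0,0,0],"grip":1},
    {"xyz":[0.05,0.03,2.88],"twist":[0,0,0],"grip":1},
    {"xyz":[0.05,0.03,2.88],"twist":[0,0,0],"grip":1},
  ],
)

```text
clock: 2.65
position: [0.5604, 0.0476, 0.0654]
ee_rot: [-2.058, -2.369, 0.007]
force: [0.3, -0.4, -0.1]
width: 0.004
```

```bash
cat > arc.py <<'E'
from h import *
import sys
y=np.radians(8.2);ex=np.array([np.cos(y),np.sin(y)]);ey=np.array([-ex[1],ex[0]]);ax=np.array([.5302,.002])
tg=[]
for a in map(float,sys.argv[1:]):
    th=np.radians(a);ph=np.radians(a/3)
    d=.00675+.019*abs(np.cos(th-ph))+.0095*abs(np.sin(th-ph))
    P=ax+.045*(-np.sin(th)*ex+np.cos(th)*ey)+d*(np.cos(th)*ex+np.sin(th)*ey)
    tg.append((*P,.067,98.2+a/3)); print(a,P.round(4))
go(*tg)
E
python3 arc.py 0 10 20 30 40 50
```

```text
0.0 [0.5493 0.0502]
10.0 [0.5415 0.0531]
20.0 [0.5331 0.0546]
30.0 [0.5243 0.0546]
40.0 [0.5153 0.0529]
50.0 [0.5066 0.0494]
pos [0.5604 0.0476 0.0654] yaw 98.1 F [ 0.3 -0.4 -0.1] w 0.004 t 2.65 j [ 0.18  0.6  -0.51  1.87  0.4   0.79 -0.4 ]
xyz [ 0.068 -0.178 -0.026] twist [-0.03  0.   -0.01]
xyz [ 0.134 -0.299 -0.025] twist [-0.03  0.   -0.35]
xyz [ 0.179 -0.434 -0.025] twist [-0.03  0.   -0.68]
xyz [ 0.199 -0.58  -0.024] twist [-0.03  0.   -1.01]
xyz [ 0.191 -0.732 -0.023] twist [-0.03 -0.   -1.35]
xyz [ 0.154 -0.883 -0.022] twist [-0.03 -0.   -1.68]
```

>>> jog_arm(
  moves=[
    {"xyz":[0.07,-0.18,-0.02],"twist":[0,0,0],"grip":1},
    {"xyz":[0.13,-0.3,-0.02],"twist":[0,0,-0.35],"grip":1},
    {"xyz":[0.18,-0.43,-0.02],"twist":[0,0,-0.7],"grip":1},
    {"xyz":[0.2,-0.58,-0.02],"twist":[0,0,-1.0],"grip":1},
    {"xyz":[0.19,-0.73,-0.02],"twist":[0,0,-1.35],"grip":1},
  ],
)

```text
clock: 3.28
position: [0.5189, 0.0547, 0.0708]
ee_rot: [1.761, 2.598, 0.004]
force: [4.0, -0.0, 4.3]
width: 0.008
```

```bash
python3 arc.py 50 60 70 80 90
```

```text
50.0 [0.5066 0.0494]
60.0 [0.4986 0.0442]
70.0 [0.4916 0.0373]
80.0 [0.486  0.0291]
90.0 [0.4822 0.0198]
pos [0.5189 0.0547 0.0708] yaw 111.7 F [ 4.  -0.   4.3] w 0.008 t 3.275 j [ 0.22  0.55 -0.59  1.97  0.44  0.75 -0.25]
xyz [-0.006 -0.224  0.062] twist [ 0.02  0.01 -0.31]
xyz [-0.037 -0.38   0.061] twist [ 0.02  0.01 -0.65]
xyz [-0.099 -0.53   0.061] twist [ 0.02  0.01 -0.98]
xyz [-0.192 -0.667  0.06 ] twist [ 0.02  0.01 -1.31]
xyz [-0.312 -0.785  0.06 ] twist [ 0.02  0.01 -1.65]
```

```bash
python3 -c "
from h import *
a=cv2.resize(arm.get_image('scene')[200:320,230:350],(400,400),interpolation=2);b=cv2.resize(arm.get_image('top')[170:260,250:340],(400,400),interpolation=2)
cv2.imwrite('pics/l1.png',np.hstack([a,b]));go()"
```

```text
pos [0.5179 0.0543 0.0703] yaw 111.7 F [1.  0.3 3.9] w 0.007 t 3.375 j [ 0.22  0.55 -0.59  1.97  0.44  0.75 -0.25]
```

View pics/l1.png

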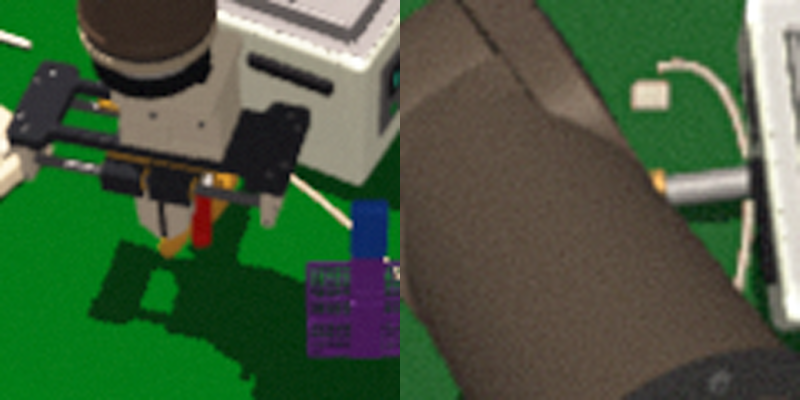

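The lever has swung about 40° and the fingers are behind it, so I continue the arc.

>>> jog_arm(
  moves=[
    {"xyz":[0.0,-0.2,0.0],"twist":[0,0,-0.3],"grip":1},
    {"xyz":[-0.03,-0.36,0.0],"twist":[0,0,-0.65],"grip":1},
    {"xyz":[-0.1,-0.51,0.0],"twist":[0,0,-1.0],"grip":1},
    {"xyz":[-0.19,-0.65,0.0],"twist":[0,0,-1.3],"grip":1},
    {"xyz":[-0.31,-0.77,0.0],"twist":[0,0,-1.65],"grip":1},
  ],
)

```text
clock: 4.0
position: [0.4817, 0.0208, 0.0694]
ee_rot: [1.373, 2.825, 0.002]
force: [0.8, 2.2, -0.2]
width: 0.004
```

```bash
python3 -c "
from h import *
a=cv2.resize(arm.get_image('scene')[200:320,230:350],(400,400),interpolation=2);b=cv2.resize(arm.get_image('top')[170:260,250:340],(400,400),interpolation=2)
cv2.imwrite('pics/l2.png',np.hstack([a,b]))";python3 arc.py 90
```

```text
90.0 [0.4822 0.0198]
pos [0.4811 0.0195 0.069 ] yaw 128.0 F [1.1 1.1 0. ] w 0.005 t 4.1 j [ 0.36  0.52 -0.67  2.06  0.49  0.72  0.03]
xyz [-0.008  0.017  0.034] twist [-0.   -0.   -0.02]
```

>>> jog_arm(
  moves=[
    {"xyz":[-0.06,-0.03,0.0],"twist":[0,0,0],"grip":1},
    {"xyz":[-0.1,-0.06,0.0],"twist":[0,0,0],"grip":1},
    {"xyz":[-0.14,-0.08,0.0],"twist":[0,0,0],"grip":1},
    {"xyz":[-0.14,-0.08,0.0],"twist":[0,0,0],"grip":1},
  ],
)

```text
clock: 4.6
position: [0.4818, 0.0164, 0.069]
ee_rot: [-1.369, -2.823, -0.008]
force: [-6.4, 19.4, 3.0]
width: 0.004
```

>>> jog_arm(
  moves=[
    {"xyz":[0.3,0.17,0.0],"twist":[0,0,0],"grip":1},
    {"xyz":[0.4,0.23,-0.8],"twist":[0,0,0.5],"grip":1},
    {"xyz":[0.4,0.23,-1.7],"twist":[0,0,1],"grip":0.5},
    {"xyz":[0.8,0.4,-2.6],"twist":[0,0,2],"grip":-0.5},
    {"xyz":[1.6,0.8,-3.3],"twist":[0,0,3],"grip":-1},
  ],
)

```text
clock: 5.22
position: [0.463, 0.111, 0.2657]
ee_rot: [2.071, 2.36, 0.002]
force: [1.6, -0.6, 0.6]
width: 0.285
```

```bash
python3 -c "
from h import *
go((.4897,.286,.25,98.2))"
```

```text
pos [0.463  0.111  0.2657] yaw 97.5 F [ 1.6 -0.6  0.6] w 0.285 t 5.225 j [ 0.25  0.25 -0.72  1.84  0.18  1.12 -0.4 ]
xyz [2.835 0.82  0.262] twist [ 0.01  0.   -0.07]
```

>>> jog_arm(
  moves=[
    {"xyz":[0.8,0.2,0.0],"twist":[0,0,0],"grip":-1},
    {"xyz":[1.5,0.45,0.0],"twist":[0,0,0],"grip":-1},
    {"xyz":[2.2,0.65,0.1],"twist":[0,0,0],"grip":-1},
    {"xyz":[2.84,0.82,0.2],"twist":[0,0,-0.07],"grip":-1},
    {"xyz":[2.84,0.82,0.26],"twist":[0,0,-0.07],"grip":-1},
  ],
)

```text
clock: 5.85
position: [0.4859, 0.2905, 0.2473]
ee_rot: [-2.039, -2.387, -0.0]
force: [-0.5, -0.1, -0.1]
width: 0.826
```

```bash
python3 -c "
from h import *
go((.4897,.286,.145,98.2))
a=cv2.resize(arm.get_image('scene')[220:400,170:350],(400,400),interpolation=2);b=cv2.resize(arm.get_image('top')[150:280,200:330],(400,400),interpolation=2)
cv2.imwrite('pics/l3.png',np.hstack([a,b]))"
```

```text
pos [0.4859 0.2905 0.2473] yaw 99.0 F [-0.5 -0.1 -0.1] w 0.826 t 5.85 j [-0.11  0.43 -0.74  1.66  0.31  1.17 -0.76]
xyz [-0.088  0.052  1.704] twist [-0.01 -0.01  0.08]
```

View pics/l3.png

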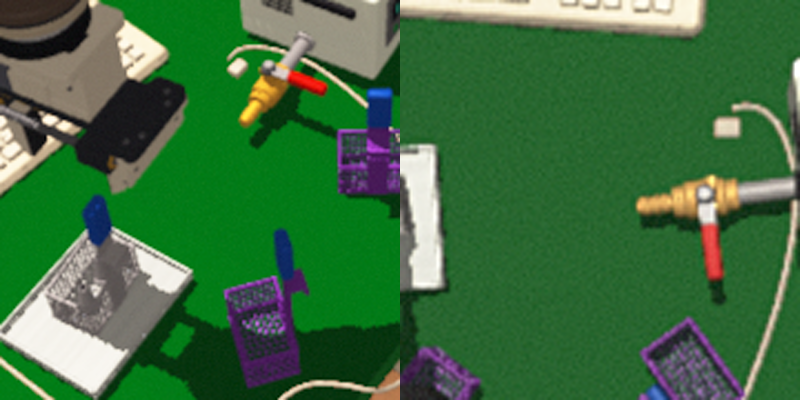

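The lever now lies across the pipe, pointing to the front: in the top crop the stem is at (708,193) and the sleeve end at (715,275). Now I grasp the basket.

>>> jog_arm(
  moves=[
    {"xyz":[-0.08,0.05,0.4],"twist":[0,0,0.08],"grip":-1},
    {"xyz":[-0.08,0.05,0.9],"twist":[0,0,0.08],"grip":-1},
    {"xyz":[-0.08,0.05,1.4],"twist":[0,0,0.08],"grip":-1},
    {"xyz":[-0.08,0.05,1.7],"twist":[0,0,0.08],"grip":-1},
    {"xyz":[-0.08,0.05,1.7],"twist":[0,0,0.08],"grip":-1},
  ],
)

```text
clock: 6.58
position: [0.4906, 0.2815, 0.145]
ee_rot: [-2.062, -2.37, 0.003]
force: [-0.3, -0.2, 0.5]
width: 0.999
```

```bash
python3 -c "
from h import *
go((.4897,.286,.145,98.2))
a=cv2.resize(arm.get_image('scene')[260:400,140:280],(600,600),interpolation=2)
cv2.imwrite('pics/l4.png',a)"
```

```text
pos [0.4906 0.2815 0.145 ] yaw 97.9 F [-0.3 -0.2  0.5] w 0.999 t 6.575 j [-0.13  0.53 -0.68  1.79  0.4   0.97 -0.84]
xyz [ 0.077 -0.005 -0.   ] twist [-0.01  0.01 -0.03]
```

View pics/l4.png

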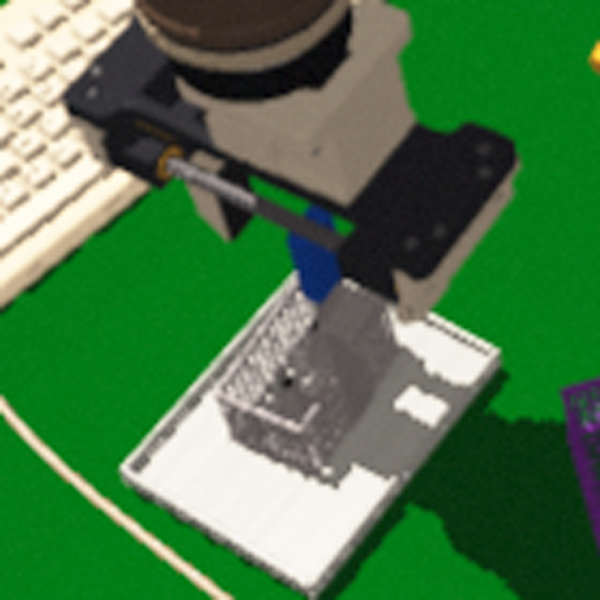

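The blue grip stands between the open jaws at crop (318,255), so I close on it.

>>> jog_arm(
  moves=[
    {"xyz":[0.08,0,0],"twist":[0,0,0],"grip":-0.3},
    {"xyz":[0.08,0,0],"twist":[0,0,0],"grip":0.3},
    {"xyz":[0.08,0,0],"twist":[0,0,0],"grip":1},
    {"xyz":[0.08,0,0],"twist":[0,0,0],"grip":1},
    {"xyz":[0.08,0,0],"twist":[0,0,0],"grip":1},
  ],
  force=25,
)

```text
clock: 7.25
position: [0.4902, 0.2874, 0.1457]
ee_rot: [2.061, 2.371, -0.0]
force: [0.1, -0.5, 0.0]
width: 0.506
```

>>> jog_arm(
  moves=[
    {"xyz":[0,0,0],"twist":[0,0,0],"grip":1},
    {"xyz":[0,0,0],"twist":[0,0,0],"grip":1},
    {"xyz":[0,0,0],"twist":[0,0,0],"grip":1},
    {"xyz":[0,0,0],"twist":[0,0,0],"grip":1},
  ],
  force=40,
)

```text
clock: 7.75
position: [0.4901, 0.2874, 0.1455]
ee_rot: [-2.061, -2.371, 0.001]
force: [0.4, -0.4, -1.6]
width: 0.127
```

```bash
python3 -c "
from h import *
go((.4897,.286,.145,98.2))"
```

```text
pos [0.4901 0.2874 0.1455] yaw 98.0 F [ 0.4 -0.4 -1.6] w 0.127 t 7.75 j [-0.14  0.53 -0.68  1.78  0.4   0.97 -0.85]
xyz [-0.023 -0.01   0.009] twist [-0.    0.   -0.02]
```

>>> jog_arm(
  moves=[
    {"xyz":[0,0,-0.2],"twist":[0,0,0],"grip":1},
    {"xyz":[0,0,-0.5],"twist":[0,0,0],"grip":1},
    {"xyz":[0,0,-0.85],"twist":[0,0,0],"grip":1},
    {"xyz":[0,0,-1.2],"twist":[0,0,0],"grip":1},
    {"xyz":[0,0,-1.6],"twist":[0,0,0],"grip":1},
  ],
)

```text
clock: 8.38
position: [0.4902, 0.2877, 0.2437]
ee_rot: [2.061, 2.371, 0.001]
force: [-0.1, -0.0, -2.8]
width: 0.133
```

>>> jog_arm(
  moves=[
    {"xyz":[0,0,-0.4],"twist":[0,0,0],"grip":1},
    {"xyz":[0,0,-0.8],"twist":[0,0,0],"grip":1},
    {"xyz":[0,0,-1.2],"twist":[0,0,0],"grip":1},
    {"xyz":[0,0,-1.5],"twist":[0,0,0],"grip":1},
    {"xyz":[0,0,-1.6],"twist":[0,0,0],"grip":1},
  ],
)

```text
clock: 9.0
position: [0.4903, 0.2881, 0.34]
ee_rot: [2.06, 2.371, 0.004]
force: [0.0, -0.5, -2.2]
width: 0.129
```

```bash
python3 -c "
from h import *
y=np.radians(8.2);ex=np.array([np.cos(y),np.sin(y)])
rf=np.array([.559,-.2005])-.0645*ex; g=rf+.0075*ex; print(rf,g)
go((g[0],g[1],.33,98.2))
a=cv2.resize(arm.get_image('scene')[190:370,120:300],(400,400),interpolation=2);b=cv2.resize(arm.get_image('top')[150:280,120:250],(400,400),interpolation=2)
cv2.imwrite('pics/l5.png',np.hstack([a,b]))"
```

```text
[ 0.49515943 -0.20969957] [ 0.50258275 -0.20862985]
pos [0.4903 0.2881 0.34  ] yaw 98.0 F [ 0.  -0.5 -2.2] w 0.129 t 9.0 j [-0.09  0.37 -0.75  1.51  0.26  1.36 -0.72]
xyz [-8.227 -0.953  0.154] twist [ 0.02 -0.01 -0.02]
```

View pics/l5.png

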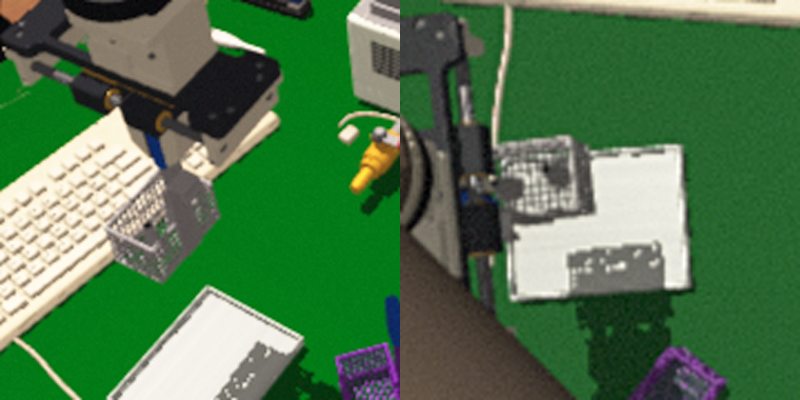

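The basket is lifted and looks upright in the hand. I carry it over to the tank at moderate speed.

>>> jog_arm(
  moves=[
    {"xyz":[-0.2,0,0],"twist":[0,0,0],"grip":1},
    {"xyz":[-0.6,0,0],"twist":[0,0,0],"grip":1},
    {"xyz":[-1.1,-0.1,0],"twist":[0,0,0],"grip":1},
    {"xyz":[-1.6,-0.2,0],"twist":[0,0,0],"grip":1},
    {"xyz":[-2.1,-0.2,0],"twist":[0,0,0],"grip":1},
  ],
)

```text
clock: 9.72
position: [0.4953, 0.159, 0.337]
ee_rot: [-2.061, -2.37, 0.003]
force: [0.2, 0.0, -2.4]
width: 0.126
```

>>> jog_arm(
  moves=[
    {"xyz":[-0.5,-0.05,0],"twist":[0,0,0],"grip":1},
    {"xyz":[-1.0,-0.1,0],"twist":[0,0,0],"grip":1},
    {"xyz":[-1.5,-0.15,0],"twist":[0,0,0],"grip":1},
    {"xyz":[-2.0,-0.2,0],"twist":[0,0,0],"grip":1},
    {"xyz":[-2.5,-0.25,0],"twist":[0,0,0],"grip":1},
  ],
)

```text
clock: 10.35
position: [0.5012, 0.0084, 0.337]
ee_rot: [-2.061, -2.37, 0.002]
force: [0.7, 0.5, -2.6]
width: 0.128
```

>>> jog_arm(
  moves=[
    {"xyz":[-0.5,-0.05,0],"twist":[0,0,0],"grip":1},
    {"xyz":[-1.0,-0.1,0],"twist":[0,0,0],"grip":1},
    {"xyz":[-1.5,-0.15,0],"twist":[0,0,0],"grip":1},
    {"xyz":[-2.0,-0.2,0],"twist":[0,0,0],"grip":1},
    {"xyz":[-2.2,-0.25,0],"twist":[0,0,0],"grip":1},
  ],
)

```text
clock: 10.98
position: [0.5045, -0.1249, 0.3368]
ee_rot: [-2.064, -2.367, 0.002]
force: [0.4, 0.1, -1.3]
width: 0.129
```

```bash
python3 -c "
from h import *
go((.5026,-.2086,.34,98.2))"
```

```text
pos [ 0.5045 -0.1249  0.3368] yaw 97.8 F [ 0.4  0.1 -1.3] w 0.129 t 10.975 j [ 0.61  0.25 -0.59  1.63  0.15  1.3   0.13]
xyz [-1.377 -0.222 -0.053] twist [-0.01 -0.   -0.04]
```

>>> jog_arm(
  moves=[
    {"xyz":[-0.5,-0.07,0],"twist":[0,0,0],"grip":1},
    {"xyz":[-1.0,-0.15,0],"twist":[0,0,0],"grip":1},
    {"xyz":[-1.38,-0.22,0],"twist":[0,0,-0.04],"grip":1},
    {"xyz":[-1.38,-0.22,0],"twist":[0,0,-0.04],"grip":1},
    {"xyz":[-1.38,-0.22,0],"twist":[0,0,-0.04],"grip":1},
  ],
)

```text
clock: 11.6
position: [0.5038, -0.2049, 0.3376]
ee_rot: [-2.051, -2.379, -0.001]
force: [0.9, 0.4, -2.4]
width: 0.125
```

```bash
python3 -c "
from h import *
go((.5026,-.2086,.34,98.2),(.5026,-.2086,.26,98.2))
y=np.radians(8.2);ex=np.array([np.cos(y),np.sin(y),0])
p=arm.observe()['position'];
S=p+[0,0,.008]+(-.0075*ex)+[0,0,-.050]
print('pred saddle px',pix('scene',S),pix('top',S),'rim px',pix('scene',[.4952,-.2097,.15]),pix('top',[.4952,-.2097,.15]))
a=cv2.resize(arm.get_image('scene')[110:250,270:410],(600,600),interpolation=2);cv2.imwrite('pics/l6.png',a)"
```

```text
pos [ 0.5038 -0.2049  0.3376] yaw 98.5 F [ 0.9  0.4 -2.4] w 0.125 t 11.6 j [ 0.71  0.29 -0.55  1.58  0.15  1.32  0.29]
xyz [-0.059 -0.029 -0.041] twist [-0.   -0.01  0.03]
xyz [-0.06  -0.029  1.293] twist [-0.   -0.01  0.03]
pred saddle px [354.63145427 133.84789406] [399.41933636 220.70126142] rim px [353.48278276 182.55440908] [388.4956325  226.27119071]
```

View pics/l6.png

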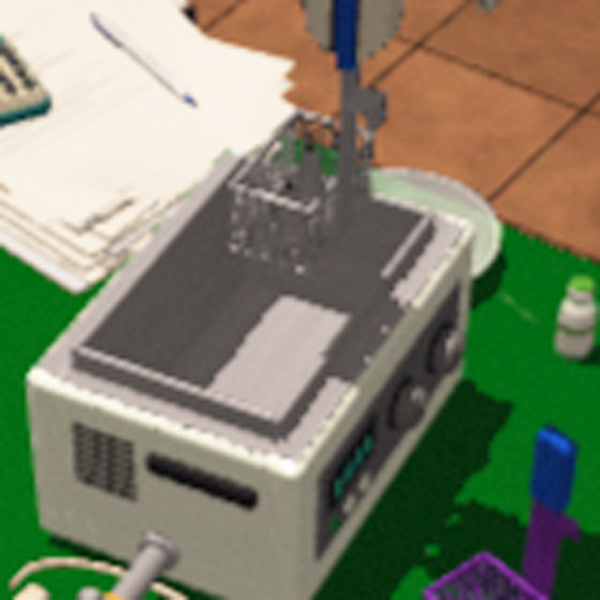

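The hook shows at crop (370,103) against a predicted (362,102), and the rim matches too. I lower to just above engagement.

>>> jog_arm(
  moves=[
    {"xyz":[-0.06,-0.03,0.2],"twist":[0,0,0.03],"grip":1},
    {"xyz":[-0.06,-0.03,0.5],"twist":[0,0,0.03],"grip":1},
    {"xyz":[-0.06,-0.03,0.8],"twist":[0,0,0.03],"grip":1},
    {"xyz":[-0.06,-0.03,1.1],"twist":[0,0,0.03],"grip":1},
    {"xyz":[-0.06,-0.03,1.4],"twist":[0,0,0.03],"grip":1},
  ],
)

```text
clock: 12.28
position: [0.5023, -0.2096, 0.2524]
ee_rot: [-2.058, -2.373, 0.0]
force: [0.0, 1.0, -1.2]
width: 0.13
```

>>> jog_arm(
  moves=[
    {"xyz":[0,0,0.2],"twist":[0,0,0],"grip":1},
    {"xyz":[0,0,0.4],"twist":[0,0,0],"grip":1},
    {"xyz":[0,0,0.55],"twist":[0,0,0],"grip":1},
    {"xyz":[0,0,0.6],"twist":[0,0,0],"grip":1},
    {"xyz":[0,0,0.6],"twist":[0,0,0],"grip":1},
  ],
)

```text
clock: 12.9
position: [0.5027, -0.21, 0.2178]
ee_rot: [2.059, 2.373, 0.0]
force: [-0.4, -0.5, -2.5]
width: 0.129
```

```bash
python3 -c "
from h import *
go((.5026,-.2086,.212,98.2),(.5026,-.2086,.190,98.2))
a=cv2.resize(arm.get_image('scene')[130:230,300:400],(500,500),interpolation=2);b=cv2.resize(arm.get_image('top')[180:250,355:425],(300,300),interpolation=2)
c=np.zeros((500,800,3),np.uint8);c[:,:500]=a;c[:300,500:]=b
cv2.imwrite('pics/l7.png',c)"
```

```text
pos [ 0.5027 -0.21    0.2178] yaw 98.1 F [-0.4 -0.5 -2.5] w 0.129 t 12.9 j [ 0.7   0.38 -0.53  1.76  0.22  1.06  0.23]
xyz [0.024 0.002 0.097] twist [ 0.    0.   -0.01]
xyz [0.024 0.002 0.463] twist [ 0.    0.   -0.01]
```

View pics/l7.png

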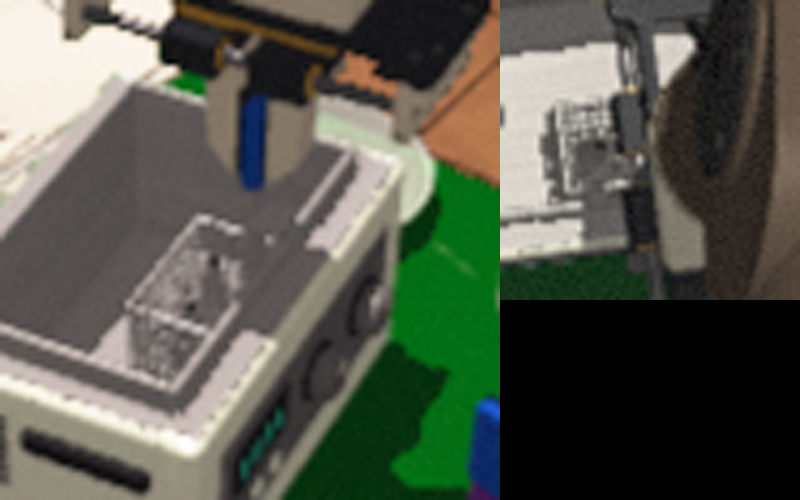

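The cup is inside the tank just behind the front rim, with nothing touching. I lower on slowly and watch the force.

>>> jog_arm(
  moves=[
    {"xyz":[0,0,0.1],"twist":[0,0,0],"grip":1},
    {"xyz":[0,0,0.2],"twist":[0,0,0],"grip":1},
    {"xyz":[0,0,0.28],"twist":[0,0,0],"grip":1},
    {"xyz":[0,0,0.28],"twist":[0,0,0],"grip":1},
  ],
)

```text
clock: 13.5
position: [0.5023, -0.2099, 0.2004]
ee_rot: [-2.058, -2.372, 0.001]
force: [-0.6, -0.1, -2.0]
width: 0.129
```

>>> jog_arm(
  moves=[
    {"xyz":[0,0,0.06],"twist":[0,0,0],"grip":1},
    {"xyz":[0,0,0.12],"twist":[0,0,0],"grip":1},
    {"xyz":[0,0,0.16],"twist":[0,0,0],"grip":1},
    {"xyz":[0,0,0.16],"twist":[0,0,0],"grip":1},
  ],
)

```text
clock: 14.0
position: [0.5026, -0.21, 0.1919]
ee_rot: [2.059, 2.373, -0.001]
force: [-3.8, 0.7, 6.2]
width: 0.129
```

>>> jog_arm(
  moves=[
    {"xyz":[0,-0.02,-0.03],"twist":[0,0,0],"grip":1},
    {"xyz":[0,-0.04,-0.03],"twist":[0,0,0],"grip":1},
    {"xyz":[0,-0.05,-0.03],"twist":[0,0,0],"grip":1},
    {"xyz":[0,-0.05,-0.03],"twist":[0,0,0],"grip":1},
  ],
)

```text
clock: 14.5
position: [0.4998, -0.2104, 0.1931]
ee_rot: [2.059, 2.373, 0.0]
force: [0.7, 0.1, -2.5]
width: 0.128
```

Free of contact and moved 3 mm towards the rim. I set it down again and release softly.

>>> jog_arm(
  moves=[
    {"xyz":[0,0,0.02],"twist":[0,0,0],"grip":1},
    {"xyz":[0,0,0.02],"twist":[0,0,0],"grip":1},
    {"xyz":[0,0,0.02],"twist":[0,0,0],"grip":0.68},
    {"xyz":[0,0,0.02],"twist":[0,0,0],"grip":0.6},
    {"xyz":[0,0,0.02],"twist":[0,0,0],"grip":0.5},
  ],
  force=10,
)

```text
clock: 15.12
position: [0.4996, -0.2105, 0.1919]
ee_rot: [2.059, 2.373, -0.0]
force: [-0.2, -0.7, 0.6]
width: 0.238
```

>>> jog_arm(
  moves=[
    {"xyz":[0,0,0],"twist":[0,0,0],"grip":0.3},
    {"xyz":[0,0,0],"twist":[0,0,0],"grip":0.2},
    {"xyz":[0,0,0],"twist":[0,0,0],"grip":0.2},
    {"xyz":[0,0,0],"twist":[0,0,0],"grip":0.2},
  ],
)

```text
clock: 15.62
position: [0.4997, -0.2105, 0.1919]
ee_rot: [2.059, 2.373, -0.0]
force: [0.0, 0.3, 0.4]
width: 0.398
```

```bash
python3 -c "
from h import *
go()
a=cv2.resize(arm.get_image('scene')[130:230,300:400],(600,600),interpolation=2)
cv2.imwrite('pics/l8.png',a)"
```

```text
pos [ 0.4997 -0.2105  0.1919] yaw 98.1 F [0.  0.3 0.4] w 0.398 t 15.625 j [ 0.7   0.4  -0.53  1.8   0.24  1.    0.22]
```

View pics/l8.png

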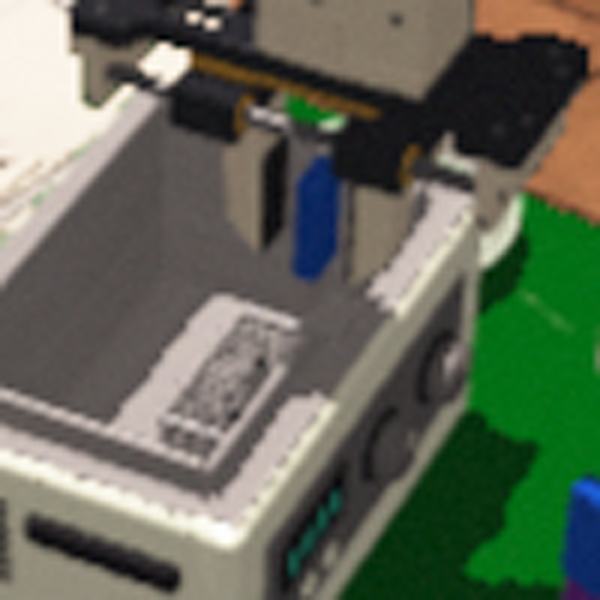

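The basket hangs on its own with its grip free between the jaws at (318,215). I retreat straight up, then away.

>>> jog_arm(
  moves=[
    {"xyz":[0,0,-0.3],"twist":[0,0,0],"grip":0.2},
    {"xyz":[0,0,-0.8],"twist":[0,0,0],"grip":0.2},
    {"xyz":[0,0,-1.4],"twist":[0,0,0],"grip":0.2},
    {"xyz":[0,0,-2.0],"twist":[0,0,0],"grip":0.2},
    {"xyz":[0,0,-2.5],"twist":[0,0,0],"grip":0.2},
  ],
)

```text
clock: 16.3
position: [0.4997, -0.2104, 0.3435]
ee_rot: [2.058, 2.372, 0.0]
force: [0.3, 0.4, -0.4]
width: 0.402
```

>>> jog_arm(
  moves=[
    {"xyz":[0.7,0,0],"twist":[0,0,0],"grip":0.2},
    {"xyz":[1.5,0,0],"twist":[0,0,0],"grip":0.2},
    {"xyz":[2.3,0,0],"twist":[0,0,0],"grip":0.2},
    {"xyz":[3.1,0,0],"twist":[0,0,0],"grip":0.2},
    {"xyz":[3.9,0,0],"twist":[0,0,0],"grip":0.2},
  ],
)

```text
clock: 16.92
position: [0.4662, 0.0227, 0.3421]
ee_rot: [2.059, 2.372, 0.0]
force: [0.3, -0.1, 0.4]
width: 0.398
```

>>> jog_arm(
  moves=[
    {"xyz":[0.7,0,0],"twist":[0,0,0],"grip":0.2},
    {"xyz":[1.5,0,0],"twist":[0,0,0],"grip":0.2},
    {"xyz":[2.3,0,0],"twist":[0,0,0],"grip":0.2},
    {"xyz":[3.1,0,0],"twist":[0,0,0],"grip":0.2},
    {"xyz":[3.9,0,0],"twist":[0,0,0],"grip":0.2},
  ],
)

```text
clock: 17.55
position: [0.4334, 0.2542, 0.342]
ee_rot: [2.059, 2.372, 0.0]
force: [0.3, 0.3, -0.3]
width: 0.401
```

```bash
python3 -c "
from h import *
go()
s,t=arm.get_image('scene'),arm.get_image('top')
for n,im in(('scene',s),('top',t)):
  for c in('blue','red'):
    k,l,st,ce=cv2.connectedComponentsWithStats(mask(im,c))
    for i in range(1,k):
      if st[i,4]>15:print(n,c,st[i],ce[i].round(1))
c=np.zeros((560,800,3),np.uint8);c[:400,:400]=cv2.resize(s[140:240,290:390],(400,400),interpolation=2);c[:400,400:]=cv2.resize(t[150:250,350:450],(400,400),interpolation=2)
c[400:,:320]=cv2.resize(t[190:250,265:385],(320,160),interpolation=2)
c[400:,400:720]=cv2.resize(s[220:300,260:420],(320,160),interpolation=2)
cv2.imwrite('pics/l9.png',c)"
```

```text
pos [0.4334 0.2542 0.342 ] yaw 98.1 F [ 0.3  0.3 -0.3] w 0.401 t 17.55 j [ 0.03  0.26 -0.83  1.65  0.2   1.32 -0.69]
scene blue [349 156   8  21 120] [352.1 165.4]
scene blue [394 209  10  21 148] [398.6 219. ]
scene blue [335 259  12  19 178] [340.4 268. ]
scene blue [294 324   8  22 118] [297.5 334.4]
scene red [397  35  11  15  64] [401.8  40.8]
scene red [393  68  10  20 125] [397.6  77.3]
scene red [161 175  23  15  41] [172.  182.5]
scene red [299 252  18  11 100] [307.8 256.7]
top blue [350  82  14  36 207] [356.5  98.7]
top blue [390 219  10   6  47] [394.4 221.7]
top blue [280 275   9  10  50] [284.  279.6]
top blue [369 287   7  11  48] [371.9 291.9]
top red [594   6   7   5  20] [597.4   7.6]
top red [296  42  35   5  69] [313.1  43.9]
top red [298 223   7  18  83] [301.  231.7]
```

View pics/l9.png

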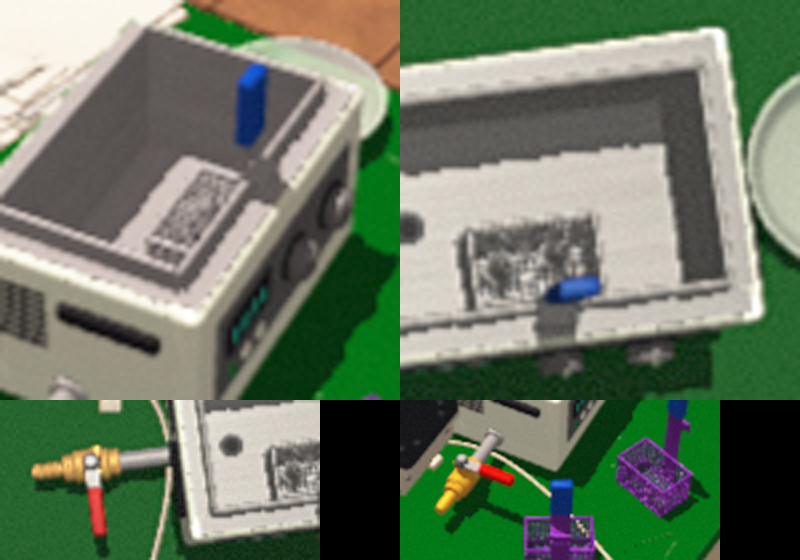

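```bash
python3 -c "
from h import *
P,e=tri((307.8,256.7),(301,231.7));print(P,e)
d=P[:2]-[.5302,.002];print('lever angle rel cleaner', np.degrees(np.arctan2(d[1],d[0]))%360-8.2-90, np.hypot(*d))
Q,e=tri((352.5,165.4),(394.6,221.7));print('grip',Q,e,'pred',[.4996,-.2105,.2],pix('scene',[.4996,-.2105,.2]),pix('top',[.4996,-.2105,.2]))
go()
c=cv2.resize(arm.get_image('top')[190:245,355:410],(800,800),interpolation=2)[:600];cv2.imwrite('pics/l10.png',c)"
```

```text
[ 0.48374843 -0.00516337  0.06844865] 0.0005721439536124677
lever angle rel cleaner 90.56661306052882 0.04700066327865134
grip [ 0.50278335 -0.21459344  0.19690252] 0.0012466884720587171 pred [0.4996, -0.2105, 0.2] [352.95755125 165.73516523] [392.85071219 222.75715955]
pos [0.4313 0.2583 0.3423] yaw 98.6 F [-0.5  0.5  0.1] w 0.398 t 17.65 j [ 0.03  0.26 -0.84  1.65  0.2   1.32 -0.69]
```

>>> jog_arm(
  moves=[
    {"xyz":[0,0,0],"twist":[0,0,0],"grip":0.2},
    {"xyz":[0,0,0],"twist":[0,0,0],"grip":0.2},
    {"xyz":[0,0,0],"twist":[0,0,0],"grip":0.2},
  ],
)

```text
clock: 18.08
position: [0.4341, 0.2519, 0.342]
ee_rot: [2.061, 2.371, -0.0]
force: [0.6, 0.3, 0.4]
width: 0.398
```

```bash
python3 -c "
from h import *
go()
k,l,st,ce=cv2.connectedComponentsWithStats(mask(arm.get_image('top'),'blue'));print(ce[1:][st[1:,4]>30])
arm.sign_off()"
```

```text
pos [0.4341 0.2519 0.342 ] yaw 98.0 F [0.6 0.3 0.4] w 0.398 t 18.075 j [ 0.03  0.26 -0.83  1.65  0.2   1.32 -0.69]
[[356.54        98.685     ]
 [394.29166667 221.64583333]
 [283.98113208 279.56603774]
 [371.91666667 291.85416667]]
the job is handed in; nothing more can be done
```

I shut the drain valve first, then hung the basket by its hook over the front rim. I handed the job in at about 18 s with the arm well clear; no verdict was reported.

- **Valve:** I pushed the lever until it met its stop at about 19 N. It last measured 90.6° from open, across the pipe and pointing to the front.
- **Basket:** The hook met the rim at the expected tool height (0.192 m), which puts the basket's underside about 8 mm above the tank floor. After release the grip stayed upright, did not move between the last pictures, and lay within about 5 mm of where I let go. I judged upright by eye and did not measure the tilt.
- **Specula:** I could not confirm both individually. The last cup pictures were too coarse, and a closer crop was refused at the 12-picture limit. The cup stayed level throughout and I saw nothing fall out.
- **Bystanders:** The arm never went near the vial or the dropper bottle, but I did not re-check their positions at the end. Two of the purple look-alikes had not moved in the top view. The third was hidden from it at the end, and in the scene view its grip was within a few pixels of where it started.

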